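# Tighten the gear-case cover crosswise

## Robot

A 6-joint arm with a two-finger parallel gripper is mounted at the origin on the work surface. World frame = base frame: x ahead of the robot, y to its left, z up, the work surface at z = 0. Lengths are in mm, angles in rad, forces in N, time in s.
With the tool pointing down it reaches from about 250 to 775 mm from the base axis. Payload 8.9 kg.
Tool frame: the origin (TCP) lies at the very end of the fingers, on their centre line; the grasp point (between the pads) lies 19 mm behind it (arm.pinch_z is the distance from the TCP to the grasp point, in mm); z points along the fingers, y is the line along which they close (so a half turn about z gives the same grasp; the last joint's range is limited). The gripper opens to 85 mm and grips with 20 to 120 N. Pads are 22 mm wide; open, the fingers measure 114 mm over their backs; the gripper's body (76 mm by 85 mm) begins 54 mm behind the grasp point. The pads swing forward as they close: fully open they stand 13 mm farther back than shut.
Start: joints at [0.977, 0.291, -0.153, 1.127, 0, 1.431], TCP at [230.618, 471.635, 231.305] pointing down, gripper open.
Joint ranges: [-2.52, 2.52], [-0.91, 1.74], [-1.3, 1.37], [-1.96, 2.02], [-1.52, 1.47], [-3.14, 3.14]. Speed limits (rad/s): [2.22, 2.22, 2.79, 3.14, 3.14, 3.14].

## Interface

Orientations are given as a 3x3 rotation matrix whose columns are the frame's x, y, z axes.
In Python, from rig import arm gives the robot as it stands. The module is installed in compiled form; this text tells all that it offers.
- The arm moves only by the tool drive_tool, never from a script. Its argument "steps" is a list that holds one entry, the list of rows, each a list of 7 numbers: the shift along the world's x, y, z in m, then the turn, a rotation vector about the world's x, y, z in rad, then the closure, from -1 (fully open) to 1 (shut). In form: [[[x, y, z, wx, wy, wz, gripper], ...]]. A call has 1 to 12 rows; each row is the pose to reach, as a shift and turn from the pose commanded when the call began; what a row does not reach only later rows make up. A row lasts 1/12 s, in which the tool goes at most 41.7 mm and 7.16 degrees, less where a joint would pass 70% of its speed; a pose out of reach is approached as far as the arm can. A call with a gripper value outside its range is refused whole. The fingers move at their own pace and stop on an object; "newtons" is the grip in N (left out, the last holds). Time passes only in rows, so rows that repeat a pose let the fingers close. It gives the time, the measured TCP pose, the force, the opening and the grip force at its end, in the units of the state.
- arm.read_state(): the state, without advancing time (a new reading comes with each control period).
- arm.read_camera(name): name is "side" or "top" or "wrist"; returns the picture (420x560x3 uint8, red, green, blue); there is no depth.
- arm.calibration(name): a dict with "camera_matrix" (3x3 intrinsics, pixels), "dist_coeffs" ([k1, k2, p1, p2, k3] as OpenCV has them; the pictures are not rectified), "extrinsics" (4x4, takes a point from camera to world coordinates); the wrist camera has in their place "tool_from_camera" (4x4, takes a point from camera to tool coordinates, whose origin is the TCP and whose axes are the flange's). Camera axes: x right, y down, z forward; pixel columns grow to the right and rows downward; lengths in mm; the calibration is good to about 2 mm. A picture is of the moment at which its call begins: read the wrist's pose just before it. calibration takes no time and is no camera call.
- arm.hand_in(): hands the job in; it is judged then, once.
Trained networks look in the newest picture that a camera, given by its name, has taken for a name from the list of things; names that differ only in an ending like _2 or _b are one class to them, and where a whole thing is asked for, a point or a joint stands for the part that bears it (a point fixed in the world has none). Each returns a list of dicts, best first, with "confidence" (0 to 1); they miss things now and then, are a little off and sometimes report something else, mostly with a low value. They report only what shows in the picture. A call takes as long as a camera call.
- arm.masks_of(thing, camera): "region" (420x560 bool, what is visible of it).
- arm.mark_of(thing, camera): "xyz" ([x, y, z] in mm, in world coordinates, good to about 4 mm: a listed point, or the origin of a listed thing).
The state is a dict: "clock": time; "joint_positions": joint angles; "dq": joint speeds; "effort": joint torques, N m; "tool_pos": TCP position; "orientation": TCP orientation; "wrist_force": force on the tool from outside, world axes, zero at the start; "wrist_torque": the same for the moment, N m; "finger_gap": finger opening in mm; "finger_force": force on a finger pad.
Only numpy, scipy, OpenCV 4.12 (cv2) and the standard library are available. Lean on these libraries where they do the work, as an engineer would, in place of code of your own. Each camera call takes 0.05 s, during which the arm holds its last target. There are 200 camera calls.

## Task

The sloping aluminium cover of the blue gear case still floats on its springy gasket; tighten its four red wing screws clockwise so that it seats flat. Work crosswise in two rounds: first turn each screw about an eighth of a turn (45 degrees), doing two diagonally opposite screws before the other two, then go round again in the same crosswise way and turn each one until it comes to a firm stop. Leave the plaster bust, the green tin, the oil bottle and the angle offcut where they stand, and let go of everything at the end.

Things in the scene. Friction and masses are not known exactly. Their poses are not given: they have to be found in the camera images.
- case: Blue cast gear case, 270 x 250 mm foot, 185 mm high at the back, fixed to the bench. Origin: centre of its underside; x points to its high back, z up. It stands anywhere within some 8 x 24 cm with a yaw of up to 0.35 rad.
- seat: The machined sloping seat on the case, 190 x 190 mm. Origin: centre of the seat plane. Its z axis is the outward normal, leaning 30 degrees from vertical towards the low front (robot) side; x points up the slope, y to the left. All screw axes are parallel to its z axis.
- cover: Aluminium cover plate 176 x 176 x 8 mm with a yellow patch in its middle. Origin: centre of its underside, z outward. Loose, it is held 2.5 to 3.5 mm above the seat by the gasket; seated, its underside lies on the seat plane (0 mm).
- grip_a (a point): Wing screw A, lower left (seen from the robot). All four are alike: a red wing, an upright bar 44 mm long, 10 mm thick, 26 mm high, its lower edge 14 mm above the cover, over a steel collar 24 mm across and 6 mm high that bears on the cover. This point: on the screw axis, 29 mm above the cover's face, 11 mm below the top of the wing.
- grip_b (a point): Wing screw B, upper left. Shape and point as A. Axes of each screw's point: x along the wing's length, y across its thickness, z outward along the screw axis (30 degrees from vertical). At the stop this point is 37 mm above the seat plane. The screws stand on a 124 mm square; A-C and B-D are the diagonals.
- grip_c (a point): Wing screw C, upper right. Shape and point as A. All four have a coarse quick thread: turned clockwise seen from outside they sink 2 mm per rad. They turn with slight friction (about 0.1 N m) and stay where they are left.
- grip_d (a point): Wing screw D, lower right. Shape and point as A. Each screw comes to a firm stop after 1.3 to 1.7 rad of turning in all, different for each; the wing's direction at the stop is unknown, so the stop must be felt (the moment rises past 0.5 N m within some 0.1 rad).
- bust: Bystander: small white plaster bust, 70 x 70 mm foot, 130 mm high. Origin: centre of its underside.
- tin: Bystander: open green tin, 110 x 80 x 45 mm. Origin: centre of its underside.
- oiler: Bystander: black oil bottle with red cap, 52 mm across, 120 mm high. Origin: centre of its underside.
- angle: Bystander: steel angle offcut, 120 x 50 x 50 mm, 6 mm thick. Origin: centre of its underside.

How it is judged (in metres and radians):
On the way:
1. first round: all four screws have been turned part of the way (each sunk at least 0.6 mm, that is 0.3 rad) (distance of each of grip_a, grip_b, grip_c, grip_d from where it was at the start of the episode above 0.0006 m), for 0.2 s.
At the end, for the whole second after the job is handed in: All four screws are at their stops (within 0.5 mm of sinking, 0.25 rad), the cover lies flat on the seat (origin within 1 mm of the seat plane, within 0.01 rad of parallel), and the bystanders are at rest where they stood (within 20 mm, not tipped) (z of each of grip_a, grip_b, grip_c, grip_d in the frame of seat below 0.0375 m and z of cover in the frame of seat below 0.001 m and angle between the z axis of cover and the z axis of seat, either way round below 0.01 rad and linear speed of each of bust, tin, oiler, angle below 0.02 m/s); the robot touches nothing.
It fails at once if a screw is run home (less than 0.3 mm from its stop) while another has hardly been turned (sunk less than 0.6 mm) ((z of grip_a in the frame of seat below 0.0373 m and distance of grip_b from where it was at the start of the episode below 0.0006 m) or (z of grip_a in the frame of seat below 0.0373 m and distance of grip_c from where it was at the start of the episode below 0.0006 m) or (z of grip_a in the frame of seat below 0.0373 m and distance of grip_d from where it was at the start of the episode below 0.0006 m) or (z of grip_b in the frame of seat below 0.0373 m and distance of grip_a from where it was at the start of the episode below 0.0006 m) or (z of grip_b in the frame of seat below 0.0373 m and distance of grip_c from where it was at the start of the episode below 0.0006 m) or (z of grip_b in the frame of seat below 0.0373 m and distance of grip_d from where it was at the start of the episode below 0.0006 m) or (z of grip_c in the frame of seat below 0.0373 m and distance of grip_a from where it was at the start of the episode below 0.0006 m) or (z of grip_c in the frame of seat below 0.0373 m and distance of grip_b from where it was at the start of the episode below 0.0006 m) or (z of grip_c in the frame of seat below 0.0373 m and distance of grip_d from where it was at the start of the episode below 0.0006 m) or (z of grip_d in the frame of seat below 0.0373 m and distance of grip_a from where it was at the start of the episode below 0.0006 m) or (z of grip_d in the frame of seat below 0.0373 m and distance of grip_b from where it was at the start of the episode below 0.0006 m) or (z of grip_d in the frame of seat below 0.0373 m and distance of grip_c from where it was at the start of the episode below 0.0006 m)).
It fails at once if first round not crosswise: two neighbouring screws turned (sunk over 1.2 mm) while the other two have hardly been turned (under 0.6 mm) ((distance of each of grip_a, grip_b from where it was at the start of the episode above 0.0012 m and distance of each of grip_c, grip_d from where it was at the start of the episode below 0.0006 m) or (distance of each of grip_b, grip_c from where it was at the start of the episode above 0.0012 m and distance of each of grip_d, grip_a from where it was at the start of the episode below 0.0006 m) or (distance of each of grip_c, grip_d from where it was at the start of the episode above 0.0012 m and distance of each of grip_a, grip_b from where it was at the start of the episode below 0.0006 m) or (distance of each of grip_d, grip_a from where it was at the start of the episode above 0.0012 m and distance of each of grip_b, grip_c from where it was at the start of the episode below 0.0006 m)).
It fails at once if second round not crosswise: two neighbouring screws home (within 0.4 mm) while the other two are not (over 0.8 mm from their stops) ((z of each of grip_a, grip_b in the frame of seat below 0.0374 m and z of each of grip_c, grip_d in the frame of seat above 0.0378 m) or (z of each of grip_b, grip_c in the frame of seat below 0.0374 m and z of each of grip_d, grip_a in the frame of seat above 0.0378 m) or (z of each of grip_c, grip_d in the frame of seat below 0.0374 m and z of each of grip_a, grip_b in the frame of seat above 0.0378 m) or (z of each of grip_d, grip_a in the frame of seat below 0.0374 m and z of each of grip_b, grip_c in the frame of seat above 0.0378 m)).
It fails at once if a bystander is pushed away (over 20 mm) or tipped (distance of any of bust, tin, oiler, angle from where it was at the start of the episode above 0.02 m or angle between any of bust, tin, oiler, angle's own z axis and vertical above 0.25 rad).
It also fails if it takes over 72 s, if anything falls off the work surface, if the arm or the gripper's body presses on something with over 40 N, if the wrist force passes 120 N, or if a joint passes its speed limit or range.

## Working session

There is one attempt and no reset: what is moved stays moved. The work goes in short steps, Python scripts to look and compute and a tool call to move; the robot and the scene stay as the last step left them, time stands still between calls to the robot, and variables do not carry over. Pictures are saved under pics/ and viewed, at most 10 in all, crops included, and the job is handed in when it is done.

Besides the shell and the picture viewer there is one more tool, called after "Request:" as name(argument=value, ...), one argument or row to a line, values as JSON. drive_tool: Moves the arm, as the interface text tells. Its arguments: {"type":"object","properties":{"steps":{"type":"array","items":{"type":"array","items":{"type":"array","items":{"type":"number"}}}},"newtons":{"type":"number"}},"required":["steps"]}

```bash
mkdir -p pics; cat > h.py <<'E'
from rig import arm
import numpy as np, cv2
E
python3 - <<'E'
from h import *
s=arm.read_state();print(s)
ims=[arm.read_camera(c) for c in("side","top")]
cv2.imwrite("pics/a.png",cv2.resize(np.vstack(ims)[:,:,::-1],None,fx=.71,fy=.71))
cv2.imwrite("pics/top.png",cv2.resize(ims[1][:,:,::-1],(800,600)))
for c in("side","top"):
  for t in["case","seat","cover","grip_a","grip_b","grip_c","grip_d","bust","tin","oiler","angle"]:
    print(c,t,[(np.round(m["xyz"]).tolist(),round(m["confidence"],2)) for m in arm.mark_of(t,c)[:5]])
E
```

```text
{'clock': 0.0, 'joint_positions': array([ 9.76752004e-01,  2.91293812e-01, -1.54114782e-01,  1.12669168e+00,
       -9.75721072e-06,  1.43150994e+00]), 'dq': array([ 1.11033663e-04, -2.37702337e-04,  1.60231084e-03, -3.03487860e-05,
        1.21929763e-03,  3.99288841e-04]), 'effort': array([ 1.37173283e-03, -5.37138283e+01,  3.31375945e+01,  1.56683230e-02,
       -1.16304609e-04,  8.44979713e-07]), 'tool_pos': array([230.35331612, 471.28615046, 230.72957946]), 'orientation': array([[-8.98367321e-01,  4.39244391e-01, -7.21753656e-04],
       [ 4.39244950e-01,  8.98366681e-01, -1.08601794e-03],
       [ 1.71372149e-04, -1.29266967e-03, -9.99999150e-01]]), 'wrist_force': array([ 0.7254163 , -0.31438637, -0.71367355]), 'wrist_torque': array([ 0.03073458, -0.03746108, -0.00782458]), 'finger_force': 0.0, 'finger_gap': 85.3154232123205}
side case [([621.0, -103.0, -0.0], 0.84)]
side seat [([605.0, -102.0, 138.0], 0.78)]
side cover [([599.0, -101.0, 138.0], 0.64), ([594.0, -313.0, -0.0], 0.54)]
side grip_a [([645.0, -47.0, 204.0], 0.74), ([660.0, 98.0, 1.0], 0.69), ([524.0, -151.0, 137.0],
[... 990 characters left out ...]
 ([521.0, -158.0, 140.0], 0.58), ([647.0, -45.0, 199.0], 0.52), ([541.0, -33.0, 136.0], 0.49)]
top grip_b [([633.0, -164.0, 200.0], 0.58), ([521.0, -158.0, 140.0], 0.58), ([647.0, -45.0, 199.0], 0.52), ([541.0, -33.0, 136.0], 0.49)]
top grip_c [([633.0, -164.0, 200.0], 0.58), ([521.0, -158.0, 140.0], 0.58), ([647.0, -45.0, 199.0], 0.52), ([541.0, -33.0, 136.0], 0.49)]
top grip_d [([633.0, -164.0, 200.0], 0.58), ([521.0, -158.0, 140.0], 0.58), ([647.0, -45.0, 199.0], 0.52), ([541.0, -33.0, 136.0], 0.49)]
top bust [([658.0, 100.0, 2.0], 0.81), ([537.0, -32.0, 136.0], 0.32)]
top tin [([503.0, 139.0, -2.0], 0.89)]
top oiler [([450.0, -291.0, -3.0], 0.68)]
top angle [([596.0, -311.0, 4.0], 0.69)]
```

View pics/top.png

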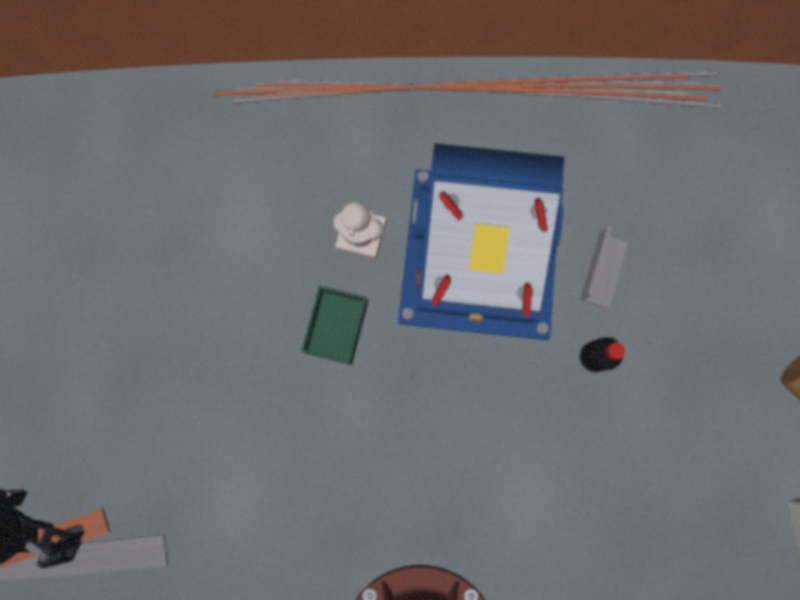

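The top view shows the case at (480,245), with the red wings A (441,290), B (451,205), C (540,214) and D (527,299). Next I fit the seat frame and wing angles to the red pixels.

```bash
cat > fit.py <<'E'
from h import *
from scipy.optimize import minimize
from scipy.ndimage import gaussian_filter
CAMS=("side","top")
XY=np.array([[-62,62],[62,62],[62,-62],[-62,-62]])
def frame(yaw):
    c,s=np.cos(yaw),np.sin(yaw)
    Rz=np.array([[c,-s,0],[s,c,0],[0,0,1]]);a=np.pi/6
    Ry=np.array([[np.cos(a),0,-np.sin(a)],[0,1,0],[np.sin(a),0,np.cos(a)]])
    return Rz@Ry
def proj(P,cal):
    T=np.linalg.inv(cal["extrinsics"])
    return cv2.projectPoints(P.reshape(-1,1,3).astype(float),cv2.Rodrigues(T[:3,:3])[0],T[:3,3],np.array(cal["camera_matrix"]),np.array(cal["dist_coeffs"],float))[0].reshape(-1,2)
B=np.array([[x,y,z] for x in(-22,22) for y in(-5,5) for z in(-15,11)],float)
def wing(R,o,i,w,h):
    c,s=np.cos(w),np.sin(w)
    return o+(np.r_[XY[i],h]+B@np.array([[c,-s,0],[s,c,0],[0,0,1]]).T)@R.T
def render(P,cal):
    m=np.zeros((420*4,560*4),np.uint8)
    cv2.fillConvexPoly(m,np.round(cv2.convexHull(proj(P,cal).astype(np.float32))*4+1.5).astype(int),255)
    return cv2.resize(m,(560,420),interpolation=cv2.INTER_AREA)/255.
def red(im):
    f=im.astype(float); return np.clip((f[...,0]-np.maximum(f[...,1],f[...,2])-25)/70,0,1)
def dofit(o,yaw,ws,hs,verbose=True):
    cal={c:arm.calibration(c) for c in CAMS}
    R=frame(yaw);C=o+np.array([wing(R,np.zeros(3),i,0,h).mean(0) for i,h in enumerate(hs)])
    tgt={}
    for c in CAMS:
        r=red(arm.read_camera(c)); m=np.zeros(r.shape)
        for p in proj(C,cal[c]): cv2.circle(m,tuple(int(v) for v in p),24,1.,-1)
        tgt[c]=gaussian_filter(r*m,1.)
    def cost(p):
        R=frame(p[3]/50);e=0
        for k,c in enumerate(CAMS):
            # small per-camera shift absorbs calibration error
            m=np.zeros((420,560))
            for i in range(4): m=np.maximum(m,render(wing(R,p[:3],i,p[4+i]/30,hs[i]),cal[c]))
            e+=((gaussian_filter(m,1.)-tgt[c])**2).sum()
        return e+((p[:3]-o)**2).sum()*.1
    best=None
    p=np.r_[o,yaw*50,np.array(ws)*30]
    for _ in range(3):
        r=minimize(cost,p,method="Powell",options=dict(xtol=.02,ftol=1e-4,maxiter=20));p=r.x
    R=frame(p[3]/50)
    return p[:3],p[3]/50,p[4:]/30,r.fun,tgt,cal
E
python3 - <<'E'
from fit import *
R=frame(-.11)
# seat origin from mean of measured grips
g=np.array([[539,-35.5,139],[646,-46,201.5],[632.5,-165.5,201.5],[522.5,-154.5,138.5]])
o=g.mean(0)-R[:,2]*40;print("o0",o)
best=None
o,y,w,f,t,cal=dofit(o,-.11,[-.45,.7,.25,0.0],[40]*4)
print(o,y,w,f)
R=frame(y)
print("R",R.round(4).tolist())
for i in range(4):print("ABCD"[i],(o+R@np.r_[XY[i],40]).round(1),g[i])
np.savez("fit.npz",o=o,y=y,w=w)
out=[]
for c in CAMS:
    m=np.zeros((420,560))
    for i in range(4): m=np.maximum(m,render(wing(R,o,i,w[i],40),cal[c]))
    im=arm.read_camera(c)
    P=proj((o+np.array([R@np.r_[q,40] for q in XY])),cal[c]);a=np.maximum(P.min(0)-35,0).astype(int)
    cv2.drawContours
    im=cv2.resize(im[a[1]:a[1]+150,a[0]:a[0]+200,::-1],None,fx=4,fy=4,interpolation=cv2.INTER_CUBIC)
    mm=(cv2.resize(m[a[1]:a[1]+150,a[0]:a[0]+200],(im.shape[1],im.shape[0]))>.5).astype(np.uint8)
    cv2.drawContours(im,cv2.findContours(mm,cv2.RETR_EXTERNAL,cv2.CHAIN_APPROX_NONE)[0],-1,(0,255,0),1)
    out.append(cv2.resize(im,(400,300)))
cv2.imwrite("pics/fit.png",np.hstack(out))
E
```

```text
o0 [ 604.87912196 -102.57056602  135.48398385]
[605.00048521 -99.38675303 135.6995117 ] -0.10913199581220684 [-0.37100938  0.7879882   0.35392888  0.11820426] 264.4862890263201
R [[0.8609, 0.1089, -0.497], [-0.0943, 0.9941, 0.0545], [0.5, 0.0, 0.866]]
A [538.5 -29.7 139.3] [539.  -35.5 139. ]
B [645.2 -41.4 201.3] [646.  -46.  201.5]
C [ 631.7 -164.7  201.3] [ 632.5 -165.5  201.5]
D [ 525.  -153.   139.3] [ 522.5 -154.5  138.5]
```

View pics/fit.png

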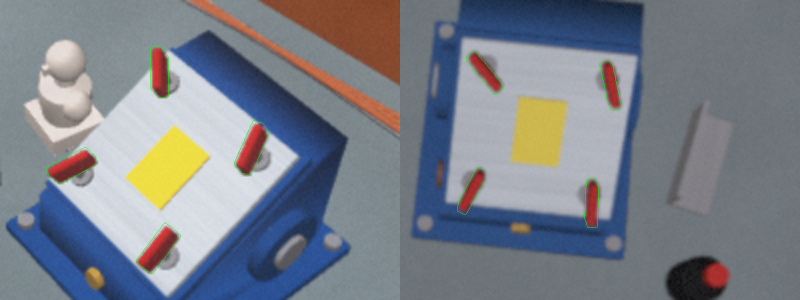

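Both overlays fit the wings well. Next I write a planner for the move to the pre-grasp pose.

```bash
cat > plan.py <<'E'
from fit import *
from scipy.spatial.transform import Rotation as Ro
import sys
d=np.load("fit.npz");o,R,W=d["o"],frame(d["y"]),d["w"]
def go(i,dw=0.,h=81,hs=0):
    "shift/turn from current measured pose to screw i's wing turned dw clockwise"
    s=arm.read_state();w=W[i]-dw
    wx=R@[np.cos(w),np.sin(w),0];n=R[:,2]
    T=np.c_[-wx,np.cross(n,wx),-n];p=o+R@np.r_[XY[i],h]
    rv=Ro.from_matrix(T@s["orientation"].T).as_rotvec()
    dp=p-s["tool_pos"]
    print("ABCD"[i],"shift m",(dp/1000).round(4).tolist(),"rv",rv.round(3).tolist(),"|rv|",np.linalg.norm(rv).round(2),"t",s["clock"])
def st():
    s=arm.read_state();n=R[:,2];q=R.T@(s["tool_pos"]-o)
    x=R.T@-s["orientation"][:,0]
    print("t",round(s["clock"],2),"seat xyz",q.round(1),"wing",np.arctan2(x[1],x[0]).round(3),"z.n",(s["orientation"][:,2]@-n).round(4),"Mn",(s["wrist_torque"]@n).round(3),"F",(R.T@s["wrist_force"]).round(1),"gap",round(s["finger_gap"],1),"ff",round(s["finger_force"],1),"q",s["joint_positions"].round(2))
E
python3 -c "
from plan import *
go(0);st()"
```

```text
A shift m [0.2875, -0.4991, -0.0565] rv [-0.05, -0.521, -0.025] |rv| 0.52 t 1.4
t 1.4 seat xyz [-328.4  526.8  300. ] wing -0.394 z.n 0.866 Mn 0.005 F [-0.2 -0.4 -0.8] gap 85.4 ff 0.0 q [ 0.98  0.29 -0.15  1.13  0.    1.43]
```

Request:
drive_tool(
  steps=[
    [[0.024, -0.033, 0.0, -0.005, -0.05, -0.002, -0.3], [0.048, -0.066, 0.0, -0.01, -0.1, -0.005, -0.3], [0.07, -0.1, 0.0, -0.02, -0.2, -0.01, -0.3], [0.09, -0.135, 0.0, -0.02, -0.2, -0.01, -0.3], [0.11, -0.17, 0.0, -0.03, -0.3, -0.015, -0.3], [0.13, -0.205, 0.0, -0.03, -0.3, -0.015, -0.3], [0.15, -0.24, 0.0, -0.04, -0.4, -0.02, -0.3], [0.17, -0.275, 0.0, -0.04, -0.4, -0.02, -0.3], [0.19, -0.31, 0.0, -0.05, -0.45, -0.025, -0.3], [0.21, -0.345, 0.0, -0.05, -0.521, -0.025, -0.3], [0.23, -0.38, 0.0, -0.05, -0.521, -0.025, -0.3], [0.2475, -0.415, -0.01, -0.05, -0.521, -0.025, -0.3]],
  ],
  newtons=60,
)

```text
clock: 2.4
tool_pos: [478.9, 55.1, 223.0]
orientation: [[-0.761, 0.412, 0.501], [0.448, 0.893, -0.054], [-0.469, 0.183, -0.864]]
wrist_force: [2.6, 0.6, 0.8]
finger_gap: 55.7
finger_force: 0.0
```

Request:
drive_tool(
  steps=[
    [[0.015, -0.03, -0.015, 0, 0, 0, -0.3], [0.03, -0.06, -0.03, 0, 0, 0, -0.3], [0.04, -0.084, -0.0465, 0, 0, 0, -0.3], [0.04, -0.084, -0.0465, 0, 0, 0, -0.3], [0.04, -0.084, -0.0465, 0, 0, 0, -0.3]],
  ],
)

```text
clock: 2.82
tool_pos: [517.5, -28.6, 173.7]
orientation: [[-0.763, 0.417, 0.495], [0.451, 0.891, -0.055], [-0.464, 0.181, -0.867]]
wrist_force: [0.2, -0.3, -0.4]
finger_gap: 55.6
finger_force: 0.0
```

```bash
python3 -c "
from plan import *
st();go(0);im=arm.read_camera('wrist');cv2.imwrite('pics/w1.png',im[:,:,::-1]);go(0,0,21)
for m in arm.mark_of('grip_a','wrist'):print((R.T@(np.array(m['xyz'])-o)).round(1),m['confidence'])"
```

```text
t 2.82 seat xyz [-63.   60.8  80.2] wing -0.374 z.n 1.0 Mn 0.008 F [ 0.  -0.3 -0.4] gap 55.6 ff 0.0 q [-0.24 -0.02 -0.87  0.21  0.06  0.26]
A shift m [0.0006, 0.0011, 0.0012] rv [-0.001, -0.003, 0.003] |rv| 0.0 t 2.8167
A shift m [0.0303, -0.0032, -0.0515] rv [-0.001, -0.001, 0.001] |rv| 0.0 t 2.8667
[63.4 58.5 36.3] 0.72
[-66.9 -65.1  36.8] 0.71
[-66.6  59.6  41.2] 0.64
```

View pics/w1.png

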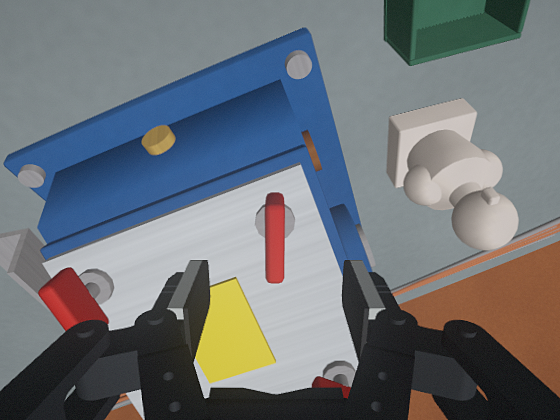

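The wrist view shows wing A at (275,238), midway between the fingers and parallel to the pads. I check the in-plane offset with one wrist-camera fit.

```bash
cat > wr.py <<'E'
from plan import *
def wfit(i,w,h=40,sink=0):
    s=arm.read_state();im=arm.read_camera("wrist");c=arm.calibration("wrist")
    T=np.eye(4);T[:3,:3]=s["orientation"];T[:3,3]=s["tool_pos"]
    cal=dict(c);cal["extrinsics"]=T@np.array(c["tool_from_camera"])
    def ob(p):return wing(R,o+R@np.r_[p[0],p[1],0],i,p[2]/30,h)
    r=red(im);k=np.zeros(r.shape,np.uint8)
    cv2.fillConvexPoly(k,cv2.convexHull(proj(ob([0,0,w*30]),cal).astype(np.int32)),1)
    r=gaussian_filter(r*cv2.dilate(k,np.ones((41,41))),1.5)
    f=lambda p:((gaussian_filter(render(ob(p),cal),1.5)-r)**2).sum()
    p=np.array([0,0,w*30.])
    for _ in range(3):
        q=minimize(f,p,method="Nelder-Mead",options=dict(initial_simplex=p+np.vstack([np.zeros(3),3*np.eye(3)]),xatol=.02));p=q.x
    print("ABCD"[i],"seat dx dy",p[:2].round(2),"wing",(p[2]/30).round(3),"cost",f([0,0,w*30]).round(),q.fun.round(1))
E
python3 -c "
from wr import *
wfit(0,W[0]);wfit(0,W[0],39)"
```

```text
A seat dx dy [ 1.07 -2.1 ] wing -0.382 cost 379.0 165.9
A seat dx dy [ 1.48 -2.13] wing -0.365 cost 399.0 154.6
```

```bash
python3 -c "
from plan import *
np.savez('fit.npz',o=o+R@[1,-2,0],y=d['y'],w=W)"
```

Request:
drive_tool(
  steps=[
    [[0.001, -0.002, 0.001, 0, 0, 0, -0.3], [0.011, -0.0035, -0.016, 0, 0, 0, -0.3], [0.021, -0.0045, -0.034, 0, 0, 0, -0.3], [0.031, -0.0053, -0.051, 0, 0, 0, -0.3], [0.031, -0.0053, -0.051, 0, 0, 0, 1], [0.031, -0.0053, -0.051, 0, 0, 0, 1], [0.031, -0.0053, -0.051, 0, 0, 0, 1], [0.031, -0.0053, -0.051, 0, 0, 0, 1], [0.031, -0.0053, -0.051, 0, 0, 0, 1], [0.031, -0.0053, -0.051, 0, 0, 0, 1]],
  ],
)

```text
clock: 3.85
tool_pos: [548.6, -33.6, 124.8]
orientation: [[-0.762, 0.415, 0.497], [0.449, 0.892, -0.057], [-0.467, 0.18, -0.866]]
wrist_force: [-4.7, -4.6, 1.4]
finger_gap: 9.2
finger_force: 59.1
```

```bash
python3 -c "
from plan import *
st();go(0,0,21);go(0,.8,19.4)"
```

```text
t 3.85 seat xyz [-61.3  61.2  22.2] wing -0.372 z.n 1.0 Mn -0.026 F [-2.9 -5.1  3.4] gap 9.2 ff 59.1 q [-0.23  0.13 -0.88  0.04  0.06  0.27]
A shift m [0.0, 0.0008, -0.0014] rv [0.002, 0.0, 0.002] |rv| 0.0 t 3.85
A shift m [0.0008, 0.0007, -0.0028] rv [0.399, -0.044, -0.691] |rv| 0.8 t 3.85
```

Request:
drive_tool(
  steps=[
    [[0.0001, 0, -0.0002, 0.05, -0.0055, -0.0866, 1], [0.0002, 0, -0.0004, 0.1, -0.011, -0.173, 1], [0.0003, 0, -0.0005, 0.149, -0.0165, -0.26, 1], [0.0004, -0.0001, -0.0007, 0.199, -0.022, -0.3465, 1], [0.0005, -0.0001, -0.0009, 0.249, -0.0275, -0.433, 1], [0.0006, -0.0001, -0.0011, 0.299, -0.033, -0.52, 1], [0.0007, -0.0001, -0.0012, 0.348, -0.0385, -0.606, 1], [0.0008, -0.0001, -0.0014, 0.398, -0.044, -0.693, 1], [0.0008, -0.0001, -0.0014, 0.398, -0.044, -0.693, 1], [0.0008, -0.0001, -0.0014, 0.398, -0.044, -0.693, 1]],
  ],
)

```text
clock: 4.68
tool_pos: [548.2, -34.9, 122.8]
orientation: [[-0.23, 0.837, 0.496], [0.953, 0.297, -0.06], [-0.197, 0.459, -0.866]]
wrist_force: [-9.5, -10.7, 3.1]
finger_gap: 9.1
finger_force: 59.7
```

```bash
python3 -c "
from plan import *
st()"
```

```text
t 4.68 seat xyz [-62.4  59.9  20.6] wing -1.174 z.n 1.0 Mn -0.084 F [ -5.7 -11.6   6.8] gap 9.1 ff 59.7 q [-0.23  0.13 -0.88  0.04  0.05  1.07]
```

Request:
drive_tool(
  steps=[
    [[0, 0, 0, 0, 0, 0, -0.3], [0, 0, 0, 0, 0, 0, -0.3], [0, 0, 0, 0, 0, 0, -0.3], [-0.01, 0.001, 0.017, 0, 0, 0, -0.3], [-0.02, 0.002, 0.035, 0, 0, 0, -0.3], [-0.03, 0.0033, 0.052, 0, 0, 0, -0.3], [-0.01, -0.02, 0.065, -0.06, 0.0065, 0.104, -0.3], [0.01, -0.045, 0.077, -0.119, 0.013, 0.208, -0.3], [0.025, -0.07, 0.09, -0.179, 0.0195, 0.312, -0.3], [0.04, -0.09, 0.1, -0.238, 0.026, 0.416, -0.3], [0.055, -0.11, 0.11, -0.298, 0.0325, 0.52, -0.3], [0.064, -0.13, 0.1145, -0.358, 0.039, 0.624, -0.3]],
  ],
)

```text
clock: 5.68
tool_pos: [616.0, -164.1, 239.4]
orientation: [[-0.729, 0.467, 0.5], [0.512, 0.857, -0.054], [-0.454, 0.217, -0.864]]
wrist_force: [1.0, -0.7, 1.7]
finger_gap: 55.4
finger_force: 0.0
```

Request:
drive_tool(
  steps=[
    [[0, 0, 0, -0.06, 0.0065, 0.104, -0.3], [0, 0, 0, -0.119, 0.013, 0.208, -0.3], [0, 0, 0, -0.179, 0.0195, 0.312, -0.3], [0, 0, 0, -0.238, 0.026, 0.416, -0.3], [0, 0, 0, -0.298, 0.0325, 0.52, -0.3], [0, 0, 0, -0.358, 0.039, 0.624, -0.3], [0, 0, 0, -0.401, 0.044, 0.699, -0.3], [0, 0, 0, -0.401, 0.044, 0.699, -0.3], [0, 0, 0, -0.401, 0.044, 0.699, -0.3]],
  ],
)

```text
clock: 6.43
tool_pos: [614.0, -162.6, 237.3]
orientation: [[-0.845, -0.196, 0.497], [-0.255, 0.965, -0.053], [-0.469, -0.172, -0.866]]
wrist_force: [-0.7, 0.7, 0.0]
finger_gap: 55.3
finger_force: 0.0
```

```bash
python3 -c "
from wr import *
st();wfit(2,W[2]);go(2,0,21)"
```

```text
t 6.43 seat xyz [ 63.6 -59.8  80.1] wing 0.353 z.n 1.0 Mn -0.005 F [-0.7  0.6  0.4] gap 55.3 ff 0.0 q [-0.46  0.13 -0.5   0.44  0.18 -0.66]
C seat dx dy [-0.41 -0.16] wing 0.314 cost 317.0 282.7
C shift m [0.0278, -0.0052, -0.0519] rv [-0.001, 0.0, 0.0] |rv| 0.0 t 6.4833
```

Request:
drive_tool(
  steps=[
    [[-0.001, -0.002, 0.0, 0, 0, 0, -0.3], [0.0085, -0.003, -0.016, 0, 0, 0, -0.3], [0.018, -0.004, -0.034, 0, 0, 0, -0.3], [0.0278, -0.0052, -0.051, 0, 0, 0, -0.3], [0.0278, -0.0052, -0.051, 0, 0, 0, 1], [0.0278, -0.0052, -0.051, 0, 0, 0, 1], [0.0278, -0.0052, -0.051, 0, 0, 0, 1], [0.0278, -0.0052, -0.051, 0, 0, 0, 1], [0.0278, -0.0052, -0.051, 0, 0, 0, 1]],
  ],
)

```text
clock: 7.23
tool_pos: [641.8, -167.7, 187.2]
orientation: [[-0.844, -0.198, 0.498], [-0.257, 0.965, -0.053], [-0.47, -0.173, -0.866]]
wrist_force: [-2.3, 3.7, 3.3]
finger_gap: 8.8
finger_force: 59.0
```

Request:
drive_tool(
  steps=[
    [[0.0001, 0, -0.0002, 0.05, -0.0055, -0.0866, 1], [0.0002, 0, -0.0004, 0.1, -0.011, -0.173, 1], [0.0003, 0, -0.0005, 0.149, -0.0165, -0.26, 1], [0.0004, -0.0001, -0.0007, 0.199, -0.022, -0.3465, 1], [0.0005, -0.0001, -0.0009, 0.249, -0.0275, -0.433, 1], [0.0006, -0.0001, -0.0011, 0.299, -0.033, -0.52, 1], [0.0007, -0.0001, -0.0012, 0.348, -0.0385, -0.606, 1], [0.0008, -0.0001, -0.0014, 0.398, -0.044, -0.693, 1], [0.0008, -0.0001, -0.0014, 0.398, -0.044, -0.693, 1], [0.0008, -0.0001, -0.0014, 0.398, -0.044, -0.693, 1]],
  ],
)

```text
clock: 8.07
tool_pos: [642.2, -169.9, 185.7]
orientation: [[-0.728, 0.471, 0.498], [0.514, 0.856, -0.057], [-0.453, 0.214, -0.865]]
wrist_force: [-6.1, -5.8, 3.1]
finger_gap: 9.1
finger_force: 58.7
```

```bash
python3 -c "
from plan import *
st();go(1,0,81)"
```

```text
t 8.07 seat xyz [ 62.7 -64.1  21. ] wing -0.446 z.n 1.0 Mn -0.025 F [-3.1 -6.4  5.4] gap 9.1 ff 58.7 q [-0.45  0.24 -0.52  0.31  0.17  0.15]
B shift m [-0.0167, 0.1286, 0.0516] rv [-0.612, 0.07, 1.07] |rv| 1.23 t 8.0667
```

Request:
drive_tool(
  steps=[
    [[0, 0, 0, 0, 0, 0, -0.3], [0, 0, 0, 0, 0, 0, -0.3], [0, 0, 0, 0, 0, 0, -0.3], [-0.01, 0.001, 0.017, 0, 0, 0, -0.3], [-0.02, 0.002, 0.035, 0, 0, 0, -0.3], [-0.03, 0.0033, 0.052, 0, 0, 0, -0.3], [-0.028, 0.025, 0.052, -0.06, 0.0065, 0.104, -0.3], [-0.026, 0.045, 0.052, -0.119, 0.013, 0.208, -0.3], [-0.024, 0.065, 0.052, -0.179, 0.0195, 0.312, -0.3], [-0.022, 0.085, 0.052, -0.238, 0.026, 0.416, -0.3], [-0.02, 0.105, 0.052, -0.298, 0.0325, 0.52, -0.3], [-0.017, 0.1286, 0.052, -0.358, 0.039, 0.624, -0.3]],
  ],
)

```text
clock: 9.07
tool_pos: [625.5, -38.7, 236.8]
orientation: [[-0.857, -0.135, 0.498], [-0.186, 0.981, -0.053], [-0.481, -0.138, -0.866]]
wrist_force: [0.4, -1.1, -0.3]
finger_gap: 55.5
finger_force: 0.0
```

Request:
drive_tool(
  steps=[
    [[0, 0, 0, -0.06, 0.0065, 0.104, -0.3], [0, 0, 0, -0.119, 0.013, 0.208, -0.3], [0, 0, 0, -0.179, 0.0195, 0.312, -0.3], [0, 0, 0, -0.238, 0.026, 0.416, -0.3], [0, 0, 0, -0.255, 0.0295, 0.446, -0.3], [0, 0, 0, -0.255, 0.0295, 0.446, -0.3], [0, 0, 0, -0.255, 0.0295, 0.446, -0.3]],
  ],
)

```text
clock: 9.65
tool_pos: [625.5, -39.3, 236.6]
orientation: [[-0.684, -0.536, 0.495], [-0.639, 0.767, -0.052], [-0.352, -0.352, -0.867]]
wrist_force: [-0.6, -0.1, 0.2]
finger_gap: 55.2
finger_force: 0.0
```

```bash
python3 -c "
from wr import *
st();wfit(1,W[1]);go(1,0,21)"
```

```text
t 9.65 seat xyz [61.5 64.  80.5] wing 0.789 z.n 1.0 Mn 0.019 F [-0.4 -0.1  0.5] gap 55.2 ff 0.0 q [-0.21  0.11 -0.53  0.41  0.05 -0.87]
B seat dx dy [1.39 1.97] wing 0.787 cost 266.0 223.8
B shift m [0.0298, -0.0052, -0.0512] rv [-0.001, -0.002, -0.002] |rv| 0.0 t 9.7
```

Request:
drive_tool(
  steps=[
    [[0.0005, -0.001, 0.0, 0, 0, 0, -0.3], [0.01, -0.002, -0.016, 0, 0, 0, -0.3], [0.02, -0.003, -0.034, 0, 0, 0, -0.3], [0.0303, -0.0042, -0.051, 0, 0, 0, -0.3], [0.0303, -0.0042, -0.051, 0, 0, 0, 1], [0.0303, -0.0042, -0.051, 0, 0, 0, 1], [0.0303, -0.0042, -0.051, 0, 0, 0, 1], [0.0303, -0.0042, -0.051, 0, 0, 0, 1], [0.0303, -0.0042, -0.051, 0, 0, 0, 1]],
  ],
)

```text
clock: 10.45
tool_pos: [655.6, -43.3, 186.6]
orientation: [[-0.683, -0.537, 0.496], [-0.64, 0.766, -0.052], [-0.352, -0.353, -0.867]]
wrist_force: [-3.1, 2.6, 2.6]
finger_gap: 8.6
finger_force: 59.4
```

Request:
drive_tool(
  steps=[
    [[0.0001, 0, -0.0002, 0.05, -0.0055, -0.0866, 1], [0.0002, 0, -0.0004, 0.1, -0.011, -0.173, 1], [0.0003, 0, -0.0005, 0.149, -0.0165, -0.26, 1], [0.0004, -0.0001, -0.0007, 0.199, -0.022, -0.3465, 1], [0.0005, -0.0001, -0.0009, 0.249, -0.0275, -0.433, 1], [0.0006, -0.0001, -0.0011, 0.299, -0.033, -0.52, 1], [0.0007, -0.0001, -0.0012, 0.348, -0.0385, -0.606, 1], [0.0008, -0.0001, -0.0014, 0.398, -0.044, -0.693, 1], [0.0008, -0.0001, -0.0014, 0.398, -0.044, -0.693, 1], [0.0008, -0.0001, -0.0014, 0.398, -0.044, -0.693, 1]],
  ],
)

```text
clock: 11.28
tool_pos: [656.9, -45.5, 185.7]
orientation: [[-0.859, 0.119, 0.499], [0.106, 0.993, -0.055], [-0.502, 0.005, -0.865]]
wrist_force: [-3.0, -5.7, 3.3]
finger_gap: 9.2
finger_force: 59.7
```

```bash
python3 -c "
from plan import *
st();go(3,0,81)"
```

```text
t 11.28 seat xyz [63.6 61.2 20.4] wing -0.012 z.n 1.0 Mn -0.035 F [-0.4 -6.   4. ] gap 9.2 ff 59.7 q [-0.2   0.22 -0.55  0.28  0.05 -0.07]
D shift m [-0.1516, -0.1073, -0.0103] rv [-0.064, 0.009, 0.113] |rv| 0.13 t 11.2833
```

Request:
drive_tool(
  steps=[
    [[0, 0, 0, 0, 0, 0, -0.3], [0, 0, 0, 0, 0, 0, -0.3], [0, 0, 0, 0, 0, 0, -0.3], [-0.01, 0.001, 0.017, 0, 0, 0, -0.3], [-0.02, 0.002, 0.035, 0, 0, 0, -0.3], [-0.03, 0.0033, 0.052, 0, 0, 0, -0.3], [-0.06, -0.023, 0.038, -0.03, 0.004, 0.05, -0.3], [-0.09, -0.05, 0.024, -0.064, 0.008, 0.113, -0.3], [-0.12, -0.077, 0.008, -0.064, 0.008, 0.113, -0.3], [-0.1516, -0.1073, -0.0103, -0.064, 0.008, 0.113, -0.3], [-0.1516, -0.1073, -0.0103, -0.064, 0.008, 0.113, -0.3], [-0.1516, -0.1073, -0.0103, -0.064, 0.008, 0.113, -0.3]],
  ],
)

```text
clock: 12.28
tool_pos: [502.9, -152.3, 172.7]
orientation: [[-0.869, 0.007, 0.494], [-0.022, 0.998, -0.052], [-0.494, -0.056, -0.868]]
wrist_force: [0.6, -1.4, 0.1]
finger_gap: 55.4
finger_force: 0.0
```

```bash
python3 -c "
from wr import *
st();wfit(3,W[3]);go(3,0,21)"
```

```text
t 12.28 seat xyz [-65.4 -61.7  79.9] wing 0.117 z.n 1.0 Mn 0.05 F [ 0.7 -1.3 -0.3] gap 55.4 ff 0.0 q [-0.58  0.01 -0.83  0.26  0.23 -0.53]
D seat dx dy [0.37 0.27] wing 0.061 cost 262.0 201.8
D shift m [0.0304, -0.0042, -0.0505] rv [-0.003, -0.001, -0.001] |rv| 0.0 t 12.3333
```

Request:
drive_tool(
  steps=[
    [[0.001, -0.001, 0.0, 0.01, 0, -0.02, -0.3], [0.01, -0.002, -0.016, 0.01, 0, -0.02, -0.3], [0.02, -0.003, -0.034, 0.01, 0, -0.02, -0.3], [0.0304, -0.0042, -0.0505, 0.01, 0, -0.02, -0.3], [0.0304, -0.0042, -0.0505, 0.01, 0, -0.02, 1], [0.0304, -0.0042, -0.0505, 0.01, 0, -0.02, 1], [0.0304, -0.0042, -0.0505, 0.01, 0, -0.02, 1], [0.0304, -0.0042, -0.0505, 0.01, 0, -0.02, 1], [0.0304, -0.0042, -0.0505, 0.01, 0, -0.02, 1]],
  ],
)

```text
clock: 13.08
tool_pos: [536.0, -155.9, 124.7]
orientation: [[-0.868, 0.024, 0.496], [-0.004, 0.999, -0.054], [-0.497, -0.049, -0.866]]
wrist_force: [-0.3, -2.4, -0.5]
finger_gap: 9.0
finger_force: 58.8
```

Request:
drive_tool(
  steps=[
    [[0.0001, 0, -0.0002, 0.05, -0.0055, -0.0866, 1], [0.0002, 0, -0.0004, 0.1, -0.011, -0.173, 1], [0.0003, 0, -0.0005, 0.149, -0.0165, -0.26, 1], [0.0004, -0.0001, -0.0007, 0.199, -0.022, -0.3465, 1], [0.0005, -0.0001, -0.0009, 0.249, -0.0275, -0.433, 1], [0.0006, -0.0001, -0.0011, 0.299, -0.033, -0.52, 1], [0.0007, -0.0001, -0.0012, 0.348, -0.0385, -0.606, 1], [0.0008, -0.0001, -0.0014, 0.398, -0.044, -0.693, 1], [0.0008, -0.0001, -0.0014, 0.398, -0.044, -0.693, 1], [0.0008, -0.0001, -0.0014, 0.398, -0.044, -0.693, 1]],
  ],
)

```text
clock: 13.92
tool_pos: [536.0, -158.3, 123.0]
orientation: [[-0.584, 0.642, 0.497], [0.715, 0.696, -0.058], [-0.383, 0.322, -0.866]]
wrist_force: [-5.4, -11.9, -0.9]
finger_gap: 8.9
finger_force: 59.3
```

```bash
python3 -c "
from plan import *
st()
for c in('side','top'):print(sorted([(R.T@(np.array(m['xyz'])-o)).round(1).tolist() for m in arm.mark_of('grip_a',c)[:5]]))"
```

```text
t 13.92 seat xyz [-61.2 -64.1  20.1] wing -0.704 z.n 1.0 Mn -0.038 F [ -3.9 -12.4   1.3] gap 8.9 ff 59.3 q [-0.54  0.16 -0.85  0.08  0.21  0.33]
[[-67.6, -59.1, 41.5], [-63.8, 58.8, 42.9], [62.1, -64.0, 37.3], [62.7, 58.0, 40.0]]
[[-62.4, 58.9, 36.7], [-62.2, -64.9, 45.6], [57.8, 60.5, 36.6]]
```

First round is done. I carry straight on with D, which is still gripped, to its stop.

Request:
drive_tool(
  steps=[
    [[0.0001, 0, -0.0002, 0.045, -0.005, -0.078, 1], [0.0002, 0, -0.0003, 0.09, -0.01, -0.156, 1], [0.0003, 0, -0.0005, 0.134, -0.015, -0.234, 1], [0.0004, 0, -0.0006, 0.179, -0.02, -0.312, 1], [0.0004, 0, -0.0008, 0.224, -0.0245, -0.39, 1], [0.0004, 0, -0.0008, 0.224, -0.0245, -0.39, 1], [0.0004, 0, -0.0008, 0.224, -0.0245, -0.39, 1]],
  ],
)

```text
clock: 14.6
tool_pos: [535.3, -159.2, 121.7]
orientation: [[-0.245, 0.833, 0.496], [0.947, 0.314, -0.06], [-0.206, 0.456, -0.866]]
wrist_force: [-12.1, -15.9, 1.3]
finger_gap: 9.5
finger_force: 60.0
```

```bash
python3 -c "
from plan import *
st()"
```

```text
t 14.6 seat xyz [-62.4 -65.   19.2] wing -1.156 z.n 1.0 Mn -0.063 F [ -8.3 -17.2   6.3] gap 9.5 ff 60.0 q [-0.54  0.16 -0.85  0.08  0.21  0.78]
```

Request:
drive_tool(
  steps=[
    [[0.0001, 0, -0.0001, 0.03, -0.003, -0.052, 1], [0.0001, 0, -0.0002, 0.06, -0.0065, -0.104, 1], [0.0001, 0, -0.0002, 0.06, -0.0065, -0.104, 1]],
  ],
)

```text
clock: 14.85
tool_pos: [535.1, -159.3, 121.3]
orientation: [[-0.14, 0.857, 0.496], [0.979, 0.195, -0.061], [-0.149, 0.477, -0.866]]
wrist_force: [-13.2, -17.5, 1.6]
finger_gap: 8.8
finger_force: 60.1
```

```bash
python3 -c "
from plan import *
st()"
```

```text
t 14.85 seat xyz [-62.7 -65.2  19. ] wing -1.279 z.n 1.0 Mn -0.012 F [ -8.9 -18.9   7. ] gap 8.8 ff 60.1 q [-0.54  0.16 -0.85  0.08  0.2   0.9 ]
```

Request:
drive_tool(
  steps=[
    [[-0.0005, -0.0012, -0.0005, 0.03, -0.003, -0.052, 1], [-0.0005, -0.0012, -0.0005, 0.06, -0.0065, -0.104, 1], [-0.0005, -0.0012, -0.0005, 0.06, -0.0065, -0.104, 1]],
  ],
)

```text
clock: 15.1
tool_pos: [534.8, -159.5, 120.8]
orientation: [[-0.038, 0.867, 0.497], [0.995, 0.077, -0.058], [-0.089, 0.493, -0.866]]
wrist_force: [-11.5, -13.1, 2.6]
finger_gap: 8.9
finger_force: 60.1
```

```bash
python3 -c "
from plan import *
st()"
```

```text
t 15.1 seat xyz [-63.2 -65.4  18.7] wing -1.399 z.n 1.0 Mn -0.024 F [ -7.3 -14.2   7.3] gap 8.9 ff 60.1 q [-0.54  0.16 -0.85  0.08  0.21  1.02]
```

Request:
drive_tool(
  steps=[
    [[0.0001, 0, -0.0001, 0.03, -0.003, -0.052, 1], [0.0001, 0, -0.0002, 0.06, -0.0065, -0.104, 1], [0.0001, 0, -0.0002, 0.06, -0.0065, -0.104, 1]],
  ],
)

```text
clock: 15.35
tool_pos: [534.5, -159.6, 120.5]
orientation: [[0.067, 0.865, 0.497], [0.997, -0.043, -0.059], [-0.029, 0.499, -0.866]]
wrist_force: [-13.8, -12.9, 3.5]
finger_gap: 9.4
finger_force: 60.6
```

```bash
python3 -c "
from plan import *
st()"
```

```text
t 15.35 seat xyz [-63.6 -65.5  18.6] wing -1.52 z.n 1.0 Mn -0.009 F [ -9.  -14.3   9.2] gap 9.4 ff 60.6 q [-0.54  0.16 -0.85  0.08  0.21  1.14]
```

Request:
drive_tool(
  steps=[
    [[0.0001, 0, -0.0001, 0.03, -0.003, -0.052, 1], [0.0001, 0, -0.0002, 0.06, -0.0065, -0.104, 1], [0.0001, 0, -0.0002, 0.06, -0.0065, -0.104, 1]],
  ],
)

```text
clock: 15.6
tool_pos: [534.3, -159.6, 120.2]
orientation: [[0.169, 0.851, 0.497], [0.985, -0.162, -0.059], [0.03, 0.499, -0.866]]
wrist_force: [-17.3, -13.6, 7.3]
finger_gap: 8.7
finger_force: 62.3
```

```bash
python3 -c "
from plan import *
st();cv2.imwrite('pics/w2.png',arm.read_camera('wrist')[:,:,::-1])
s=arm.read_state();print(s['wrist_torque'],s['effort'])"
```

```text
t 15.6 seat xyz [-63.9 -65.5  18.4] wing -1.639 z.n 1.0 Mn 0.953 F [-10.  -15.4  14.2] gap 8.7 ff 62.3 q [-0.54  0.16 -0.85  0.08  0.21  1.26]
[-3.04863436  2.99848953 -0.88855084] [  9.28185403 -36.41506433  29.79973376  -6.53047934   6.63017616
   1.39517426]
```

View pics/w2.png

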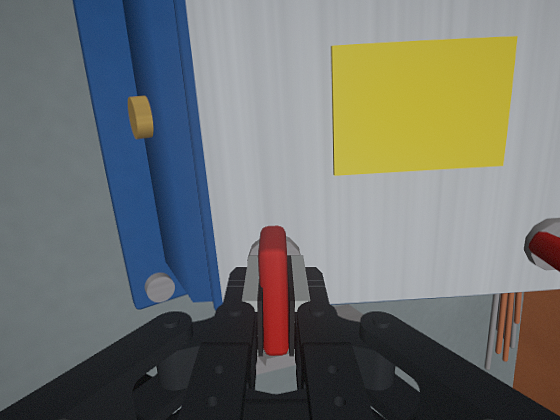

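The wing is held squarely in the pads at (275,290). The moment jumped to 0.95 N m, so D is at its stop. Next B.

```bash
python3 -c "
from plan import *
go(1,.8,81)"
```

```text
B shift m [0.0912, 0.1183, 0.1171] rv [-0.804, 0.092, 1.408] |rv| 1.62 t 15.65
```

Request:
drive_tool(
  steps=[
    [[0, 0, 0, 0, 0, 0, -0.3], [0, 0, 0, 0, 0, 0, -0.3], [0, 0, 0, 0, 0, 0, -0.3], [-0.01, 0.001, 0.017, 0, 0, 0, -0.3], [-0.02, 0.002, 0.035, 0, 0, 0, -0.3], [-0.03, 0.0033, 0.052, 0, 0, 0, -0.3], [-0.01, 0.02, 0.067, -0.06, 0.0065, 0.104, -0.3], [0.01, 0.04, 0.08, -0.119, 0.013, 0.208, -0.3], [0.03, 0.06, 0.09, -0.179, 0.0195, 0.312, -0.3], [0.05, 0.08, 0.1, -0.238, 0.026, 0.416, -0.3], [0.07, 0.1, 0.11, -0.298, 0.0325, 0.52, -0.3], [0.0912, 0.1183, 0.117, -0.358, 0.039, 0.624, -0.3]],
  ],
)

```text
clock: 16.65
tool_pos: [628.8, -36.5, 238.7]
orientation: [[-0.446, 0.743, 0.499], [0.841, 0.539, -0.049], [-0.306, 0.398, -0.865]]
wrist_force: [0.5, 0.4, 0.2]
finger_gap: 55.8
finger_force: 0.0
```

Request:
drive_tool(
  steps=[
    [[0, 0, 0, -0.06, 0.0065, 0.104, -0.3], [0, 0, 0, -0.119, 0.013, 0.208, -0.3], [0, 0, 0, -0.179, 0.0195, 0.312, -0.3], [0, 0, 0, -0.238, 0.026, 0.416, -0.3], [0, 0, 0, -0.298, 0.0325, 0.52, -0.3], [0, 0, 0, -0.358, 0.039, 0.624, -0.3], [0, 0, 0, -0.417, 0.0455, 0.728, -0.3], [0, 0, 0, -0.446, 0.05, 0.784, -0.3], [0, 0, 0, -0.446, 0.05, 0.784, -0.3], [0, 0, 0, -0.446, 0.05, 0.784, -0.3]],
  ],
)

```text
clock: 17.48
tool_pos: [627.7, -38.0, 237.3]
orientation: [[-0.862, 0.116, 0.493], [0.107, 0.993, -0.048], [-0.495, 0.011, -0.869]]
wrist_force: [0.3, -0.1, -1.0]
finger_gap: 55.6
finger_force: 0.0
```

```bash
python3 -c "
from wr import *
st();wfit(1,W[1]-.8,38);go(1,.8,20)"
```

```text
t 17.48 seat xyz [63.6 65.5 80. ] wing -0.012 z.n 1.0 Mn 0.007 F [-0.2 -0.  -1. ] gap 55.6 ff 0.0 q [-0.2   0.12 -0.52  0.42  0.05 -0.07]
B seat dx dy [ 0.05 -0.34] wing -0.023 cost 307.0 290.8
B shift m [0.0282, -0.0065, -0.0527] rv [-0.006, -0.005, -0.003] |rv| 0.01 t 17.5333
```

Request:
drive_tool(
  steps=[
    [[-0.001, -0.003, 0.0, -0.006, -0.005, -0.003, -0.3], [0.0085, -0.004, -0.016, -0.006, -0.005, -0.003, -0.3], [0.018, -0.005, -0.034, -0.006, -0.005, -0.003, -0.3], [0.0282, -0.0063, -0.052, -0.006, -0.005, -0.003, -0.3], [0.0282, -0.0063, -0.052, -0.006, -0.005, -0.003, 1], [0.0282, -0.0063, -0.052, -0.006, -0.005, -0.003, 1], [0.0282, -0.0063, -0.052, -0.006, -0.005, -0.003, 1], [0.0282, -0.0063, -0.052, -0.006, -0.005, -0.003, 1], [0.0282, -0.0063, -0.052, -0.006, -0.005, -0.003, 1]],
  ],
)

```text
clock: 18.28
tool_pos: [655.9, -45.2, 186.4]
orientation: [[-0.859, 0.119, 0.498], [0.105, 0.993, -0.057], [-0.501, 0.003, -0.865]]
wrist_force: [-3.3, -4.7, 2.6]
finger_gap: 9.0
finger_force: 59.8
```

Request:
drive_tool(
  steps=[
    [[0.0001, 0, -0.0002, 0.045, -0.005, -0.078, 1], [0.0002, 0, -0.0003, 0.09, -0.01, -0.156, 1], [0.0003, 0, -0.0005, 0.134, -0.015, -0.234, 1], [0.0004, 0, -0.0006, 0.179, -0.02, -0.312, 1], [0.0004, 0, -0.0008, 0.224, -0.0245, -0.39, 1], [0.0004, 0, -0.0008, 0.224, -0.0245, -0.39, 1]],
  ],
)

```text
clock: 18.78
tool_pos: [656.1, -46.3, 185.5]
orientation: [[-0.718, 0.486, 0.497], [0.532, 0.845, -0.059], [-0.449, 0.222, -0.866]]
wrist_force: [-4.6, -7.1, 3.7]
finger_gap: 9.1
finger_force: 60.2
```

```bash
python3 -c "
from plan import *
st()"
```

```text
t 18.78 seat xyz [62.8 60.4 20.6] wing -0.467 z.n 1.0 Mn -0.014 F [-1.4 -7.6  5.1] gap 9.1 ff 60.2 q [-0.2   0.22 -0.55  0.28  0.04  0.39]
```

Request:
drive_tool(
  steps=[
    [[0.0001, 0, -0.0001, 0.03, -0.003, -0.052, 1], [0.0001, 0, -0.0002, 0.06, -0.0065, -0.104, 1], [0.0001, 0, -0.0002, 0.06, -0.0065, -0.104, 1]],
  ],
)

```text
clock: 19.03
tool_pos: [656.1, -46.6, 185.2]
orientation: [[-0.656, 0.568, 0.497], [0.628, 0.776, -0.059], [-0.419, 0.273, -0.866]]
wrist_force: [-6.3, -9.3, 3.9]
finger_gap: 9.1
finger_force: 60.2
```

```bash
python3 -c "
from plan import *
st()"
```

```text
t 19.03 seat xyz [62.7 60.1 20.4] wing -0.586 z.n 1.0 Mn -0.051 F [-2.7 -9.9  6. ] gap 9.1 ff 60.2 q [-0.2   0.22 -0.55  0.28  0.04  0.5 ]
```

Request:
drive_tool(
  steps=[
    [[0.0001, 0, -0.0001, 0.025, -0.0025, -0.043, 1], [0.0001, 0, -0.0002, 0.05, -0.0055, -0.087, 1], [0.0001, 0, -0.0002, 0.05, -0.0055, -0.087, 1]],
  ],
)

```text
clock: 19.28
tool_pos: [656.0, -46.8, 184.9]
orientation: [[-0.596, 0.631, 0.497], [0.702, 0.71, -0.059], [-0.39, 0.314, -0.866]]
wrist_force: [-5.7, -9.7, 4.5]
finger_gap: 8.9
finger_force: 60.3
```

```bash
python3 -c "
from plan import *
st()"
```

```text
t 19.28 seat xyz [62.6 59.9 20.1] wing -0.686 z.n 1.0 Mn -0.013 F [ -1.8 -10.3   6.2] gap 8.9 ff 60.3 q [-0.2   0.22 -0.55  0.28  0.04  0.6 ]
```

Request:
drive_tool(
  steps=[
    [[0.0001, 0, -0.0001, 0.025, -0.0025, -0.043, 1], [0.0001, 0, -0.0002, 0.05, -0.0055, -0.087, 1], [0.0001, 0, -0.0002, 0.05, -0.0055, -0.087, 1]],
  ],
)

```text
clock: 19.53
tool_pos: [655.9, -46.9, 184.7]
orientation: [[-0.529, 0.688, 0.497], [0.77, 0.635, -0.059], [-0.356, 0.351, -0.866]]
wrist_force: [-7.4, -9.7, 4.7]
finger_gap: 9.0
finger_force: 60.5
```

```bash
python3 -c "
from plan import *
st()"
```

```text
t 19.53 seat xyz [62.4 59.7 19.9] wing -0.786 z.n 1.0 Mn -0.054 F [ -3.1 -10.4   7.2] gap 9.0 ff 60.5 q [-0.2   0.22 -0.55  0.28  0.04  0.7 ]
```

Request:
drive_tool(
  steps=[
    [[0.0001, 0, -0.0001, 0.025, -0.0025, -0.043, 1], [0.0001, 0, -0.0002, 0.05, -0.0055, -0.087, 1], [0.0001, 0, -0.0002, 0.05, -0.0055, -0.087, 1]],
  ],
)

```text
clock: 19.78
tool_pos: [655.9, -47.0, 184.6]
orientation: [[-0.459, 0.737, 0.496], [0.829, 0.556, -0.06], [-0.32, 0.384, -0.866]]
wrist_force: [-9.8, -10.9, 7.2]
finger_gap: 8.9
finger_force: 69.8
```

```bash
python3 -c "
from plan import *
st();go(0,.8,81)"
```

```text
t 19.78 seat xyz [62.3 59.6 19.9] wing -0.885 z.n 1.0 Mn 1.24 F [ -3.8 -11.9  10.5] gap 8.9 ff 69.8 q [-0.2   0.22 -0.55  0.28  0.04  0.8 ]
A shift m [-0.1372, 0.0174, -0.0092] rv [0.147, -0.017, -0.245] |rv| 0.29 t 19.7833
```

B is at its stop (1.24 N m). Next A.

Request:
drive_tool(
  steps=[
    [[0, 0, 0, 0, 0, 0, -0.3], [0, 0, 0, 0, 0, 0, -0.3], [0, 0, 0, 0, 0, 0, -0.3], [-0.01, 0.001, 0.017, 0, 0, 0, -0.3], [-0.02, 0.002, 0.035, 0, 0, 0, -0.3], [-0.03, 0.0033, 0.052, 0, 0, 0, -0.3], [-0.056, 0.007, 0.038, 0.05, -0.006, -0.08, -0.3], [-0.082, 0.011, 0.023, 0.1, -0.012, -0.16, -0.3], [-0.11, 0.014, 0.007, 0.147, -0.017, -0.245, -0.3], [-0.1372, 0.0174, -0.0092, 0.147, -0.017, -0.245, -0.3], [-0.1372, 0.0174, -0.0092, 0.147, -0.017, -0.245, -0.3], [-0.1372, 0.0174, -0.0092, 0.147, -0.017, -0.245, -0.3]],
  ],
)

```text
clock: 20.78
tool_pos: [517.7, -26.5, 173.3]
orientation: [[-0.24, 0.834, 0.497], [0.952, 0.303, -0.048], [-0.191, 0.462, -0.866]]
wrist_force: [0.7, -0.0, 1.1]
finger_gap: 55.4
finger_force: 0.0
```

```bash
python3 -c "
from wr import *
st();wfit(0,W[0]-.8,38);go(0,.8,20)"
```

```text
t 20.78 seat xyz [-64.2  65.   80. ] wing -1.168 z.n 1.0 Mn -0.039 F [1.2 0.1 0.6] gap 55.4 ff 0.0 q [-0.24 -0.02 -0.87  0.2   0.07  1.06]
A seat dx dy [-0.05 -0.54] wing -1.185 cost 158.0 144.1
A shift m [0.0292, -0.0059, -0.0524] rv [-0.003, 0.003, -0.006] |rv| 0.01 t 20.8333
```

Request:
drive_tool(
  steps=[
    [[0.0, -0.003, 0.0, 0, 0, -0.006, -0.3], [0.0095, -0.004, -0.016, 0, 0, -0.006, -0.3], [0.019, -0.005, -0.034, 0, 0, -0.006, -0.3], [0.0292, -0.0062, -0.052, 0, 0, -0.006, -0.3], [0.0292, -0.0062, -0.052, 0, 0, -0.006, 1], [0.0292, -0.0062, -0.052, 0, 0, -0.006, 1], [0.0292, -0.0062, -0.052, 0, 0, -0.006, 1], [0.0292, -0.0062, -0.052, 0, 0, -0.006, 1], [0.0292, -0.0062, -0.052, 0, 0, -0.006, 1]],
  ],
)

```text
clock: 21.58
tool_pos: [547.7, -33.9, 122.7]
orientation: [[-0.233, 0.836, 0.498], [0.953, 0.297, -0.053], [-0.193, 0.462, -0.866]]
wrist_force: [-4.4, -3.6, 0.6]
finger_gap: 8.9
finger_force: 58.8
```

Request:
drive_tool(
  steps=[
    [[0.0001, 0, -0.0002, 0.045, -0.005, -0.078, 1], [0.0002, 0, -0.0003, 0.09, -0.01, -0.156, 1], [0.0003, 0, -0.0005, 0.134, -0.015, -0.234, 1], [0.0004, 0, -0.0006, 0.179, -0.02, -0.312, 1], [0.0004, 0, -0.0008, 0.224, -0.0245, -0.39, 1], [0.0004, 0, -0.0008, 0.224, -0.0245, -0.39, 1]],
  ],
)

```text
clock: 22.08
tool_pos: [547.8, -34.1, 121.7]
orientation: [[0.16, 0.852, 0.498], [0.987, -0.153, -0.055], [0.03, 0.5, -0.865]]
wrist_force: [-5.3, -4.0, -1.2]
finger_gap: 9.1
finger_force: 58.7
```

```bash
python3 -c "
from plan import *
st()"
```

```text
t 22.08 seat xyz [-63.4  60.7  19.9] wing -1.63 z.n 1.0 Mn 0.001 F [-4.8 -4.5  1.4] gap 9.1 ff 58.7 q [-0.23  0.13 -0.89  0.03  0.06  1.52]
```

Request:
drive_tool(
  steps=[
    [[0.0001, 0, -0.0001, 0.025, -0.0025, -0.043, 1], [0.0001, 0, -0.0002, 0.05, -0.0055, -0.087, 1], [0.0001, 0, -0.0002, 0.05, -0.0055, -0.087, 1]],
  ],
)

```text
clock: 22.33
tool_pos: [547.8, -34.1, 121.5]
orientation: [[0.242, 0.833, 0.498], [0.967, -0.249, -0.055], [0.078, 0.495, -0.865]]
wrist_force: [-6.0, -3.8, -0.4]
finger_gap: 8.7
finger_force: 58.8
```

```bash
python3 -c "
from plan import *
st()"
```

```text
t 22.33 seat xyz [-63.5  60.7  19.7] wing -1.728 z.n 1.0 Mn -0.046 F [-4.9 -4.4  2.4] gap 8.7 ff 58.8 q [-0.23  0.13 -0.89  0.03  0.06  1.62]
```

Request:
drive_tool(
  steps=[
    [[0.0001, 0, -0.0001, 0.025, -0.0025, -0.043, 1], [0.0001, 0, -0.0002, 0.05, -0.0055, -0.087, 1], [0.0001, 0, -0.0002, 0.05, -0.0055, -0.087, 1]],
  ],
)

```text
clock: 22.58
tool_pos: [547.8, -34.1, 121.3]
orientation: [[0.325, 0.804, 0.498], [0.937, -0.345, -0.055], [0.127, 0.485, -0.865]]
wrist_force: [-7.9, -4.2, 1.3]
finger_gap: 8.9
finger_force: 59.2
```

```bash
python3 -c "
from plan import *
st();go(2,.8,81)"
```

```text
t 22.58 seat xyz [-63.6  60.7  19.5] wing -1.829 z.n 1.0 Mn -0.048 F [-5.8 -5.1  4.8] gap 8.9 ff 59.2 q [-0.23  0.13 -0.89  0.03  0.06  1.72]
C shift m [0.0642, -0.1304, 0.1161] rv [-0.687, 0.077, 1.197] |rv| 1.38 t 22.5833
```

Total so far is 1.46 rad with no stop yet.

Request:
drive_tool(
  steps=[
    [[0.0001, 0, -0.0001, 0.025, -0.0025, -0.043, 1], [0.0001, 0, -0.0002, 0.05, -0.0055, -0.087, 1], [0.0001, 0, -0.0002, 0.05, -0.0055, -0.087, 1]],
  ],
)

```text
clock: 22.83
tool_pos: [547.7, -34.1, 121.2]
orientation: [[0.402, 0.768, 0.498], [0.899, -0.435, -0.056], [0.174, 0.47, -0.865]]
wrist_force: [-12.3, -4.5, 6.4]
finger_gap: 8.9
finger_force: 78.5
```

```bash
python3 -c "
from plan import *
st();go(2,.8,81)"
```

```text
t 22.83 seat xyz [-63.7  60.7  19.5] wing -1.927 z.n 1.0 Mn 1.579 F [-6.9 -5.8 11.5] gap 8.9 ff 78.5 q [-0.23  0.13 -0.89  0.03  0.06  1.82]
C shift m [0.0643, -0.1304, 0.1161] rv [-0.736, 0.083, 1.282] |rv| 1.48 t 22.8333
```

A is at its stop (1.58 N m). Now C.

Request:
drive_tool(
  steps=[
    [[0, 0, 0, 0, 0, 0, -0.3], [0, 0, 0, 0, 0, 0, -0.3], [0, 0, 0, 0, 0, 0, -0.3], [-0.01, 0.001, 0.017, 0, 0, 0, -0.3], [-0.02, 0.002, 0.035, 0, 0, 0, -0.3], [-0.03, 0.0033, 0.052, 0, 0, 0, -0.3], [-0.01, -0.02, 0.065, -0.06, 0.0065, 0.104, -0.3], [0.01, -0.045, 0.077, -0.119, 0.013, 0.208, -0.3], [0.025, -0.07, 0.09, -0.179, 0.0195, 0.312, -0.3], [0.04, -0.09, 0.1, -0.238, 0.026, 0.416, -0.3], [0.055, -0.11, 0.11, -0.298, 0.0325, 0.52, -0.3], [0.0643, -0.1304, 0.116, -0.358, 0.039, 0.624, -0.3]],
  ],
)

```text
clock: 23.83
tool_pos: [615.5, -165.4, 239.1]
orientation: [[-0.212, 0.839, 0.501], [0.96, 0.274, -0.052], [-0.181, 0.47, -0.864]]
wrist_force: [-0.1, 0.2, 0.4]
finger_gap: 55.4
finger_force: 0.0
```

Request:
drive_tool(
  steps=[
    [[0, 0, 0, -0.06, 0.0065, 0.104, -0.3], [0, 0, 0, -0.119, 0.013, 0.208, -0.3], [0, 0, 0, -0.179, 0.0195, 0.312, -0.3], [0, 0, 0, -0.238, 0.026, 0.416, -0.3], [0, 0, 0, -0.298, 0.0325, 0.52, -0.3], [0, 0, 0, -0.358, 0.039, 0.624, -0.3], [0, 0, 0, -0.378, 0.044, 0.658, -0.3], [0, 0, 0, -0.378, 0.044, 0.658, -0.3], [0, 0, 0, -0.378, 0.044, 0.658, -0.3]],
  ],
)

```text
clock: 24.58
tool_pos: [613.8, -163.8, 237.3]
orientation: [[-0.731, 0.47, 0.495], [0.514, 0.856, -0.052], [-0.448, 0.216, -0.867]]
wrist_force: [0.0, -0.4, 0.6]
finger_gap: 55.6
finger_force: 0.0
```

```bash
python3 -c "
from wr import *
st();wfit(2,W[2]-.8,38);go(2,.8,20)"
```

```text
t 24.58 seat xyz [ 63.5 -61.1  80.1] wing -0.446 z.n 1.0 Mn 0.023 F [ 0.4 -0.4  0.4] gap 55.6 ff 0.0 q [-0.47  0.13 -0.5   0.45  0.18  0.13]
C seat dx dy [-0.52 -0.79] wing -0.461 cost 338.0 250.5
C shift m [0.0286, -0.0041, -0.0526] rv [-0.002, -0.003, -0.001] |rv| 0.0 t 24.6333
```

Request:
drive_tool(
  steps=[
    [[-0.001, -0.002, 0.0, 0, 0, 0, -0.3], [0.0085, -0.003, -0.016, 0, 0, 0, -0.3], [0.018, -0.004, -0.034, 0, 0, 0, -0.3], [0.0282, -0.0046, -0.052, 0, 0, 0, -0.3], [0.0282, -0.0046, -0.052, 0, 0, 0, 1], [0.0282, -0.0046, -0.052, 0, 0, 0, 1], [0.0282, -0.0046, -0.052, 0, 0, 0, 1], [0.0282, -0.0046, -0.052, 0, 0, 0, 1], [0.0282, -0.0046, -0.052, 0, 0, 0, 1]],
  ],
)

```text
clock: 25.38
tool_pos: [641.5, -169.4, 186.0]
orientation: [[-0.731, 0.47, 0.495], [0.513, 0.856, -0.055], [-0.449, 0.214, -0.867]]
wrist_force: [-3.1, -3.1, 0.2]
finger_gap: 9.1
finger_force: 59.2
```

Request:
drive_tool(
  steps=[
    [[0.0001, 0, -0.0002, 0.045, -0.005, -0.078, 1], [0.0002, 0, -0.0003, 0.09, -0.01, -0.156, 1], [0.0003, 0, -0.0005, 0.134, -0.015, -0.234, 1], [0.0004, 0, -0.0006, 0.179, -0.02, -0.312, 1], [0.0004, 0, -0.0008, 0.224, -0.0245, -0.39, 1], [0.0004, 0, -0.0008, 0.224, -0.0245, -0.39, 1]],
  ],
)

```text
clock: 25.88
tool_pos: [641.4, -170.2, 185.0]
orientation: [[-0.449, 0.744, 0.495], [0.838, 0.542, -0.055], [-0.309, 0.39, -0.867]]
wrist_force: [-6.1, -5.9, 0.1]
finger_gap: 9.2
finger_force: 59.4
```

```bash
python3 -c "
from plan import *
st()"
```

```text
t 25.88 seat xyz [ 61.6 -64.4  20.7] wing -0.902 z.n 1.0 Mn -0.027 F [-4.6 -6.5  2.8] gap 9.2 ff 59.4 q [-0.45  0.24 -0.52  0.32  0.17  0.6 ]
```

Request:
drive_tool(
  steps=[
    [[0.0001, 0, -0.0001, 0.025, -0.0025, -0.043, 1], [0.0001, 0, -0.0002, 0.05, -0.0055, -0.087, 1], [0.0001, 0, -0.0002, 0.05, -0.0055, -0.087, 1]],
  ],
)

```text
clock: 26.13
tool_pos: [641.3, -170.3, 184.7]
orientation: [[-0.374, 0.784, 0.495], [0.888, 0.457, -0.055], [-0.27, 0.419, -0.867]]
wrist_force: [-6.5, -6.5, 0.4]
finger_gap: 9.0
finger_force: 59.5
```

```bash
python3 -c "
from plan import *
st()"
```

```text
t 26.13 seat xyz [ 61.4 -64.6  20.5] wing -1.0 z.n 1.0 Mn -0.059 F [-4.8 -7.2  3.2] gap 9.0 ff 59.5 q [-0.45  0.24 -0.52  0.31  0.17  0.7 ]
```

Request:
drive_tool(
  steps=[
    [[0.0001, 0, -0.0001, 0.025, -0.0025, -0.043, 1], [0.0001, 0, -0.0002, 0.05, -0.0055, -0.087, 1], [0.0001, 0, -0.0002, 0.05, -0.0055, -0.087, 1]],
  ],
)

```text
clock: 26.38
tool_pos: [641.2, -170.4, 184.4]
orientation: [[-0.293, 0.818, 0.495], [0.929, 0.366, -0.055], [-0.226, 0.444, -0.867]]
wrist_force: [-7.1, -6.7, 1.5]
finger_gap: 8.8
finger_force: 59.6
```

```bash
python3 -c "
from plan import *
st()"
```

```text
t 26.38 seat xyz [ 61.2 -64.7  20.3] wing -1.101 z.n 1.0 Mn 0.004 F [-4.7 -7.4  4.4] gap 8.8 ff 59.6 q [-0.45  0.24 -0.52  0.31  0.17  0.8 ]
```

Request:
drive_tool(
  steps=[
    [[0.0001, 0, -0.0001, 0.025, -0.0025, -0.043, 1], [0.0001, 0, -0.0002, 0.05, -0.0055, -0.087, 1], [0.0001, 0, -0.0002, 0.05, -0.0055, -0.087, 1]],
  ],
)

```text
clock: 26.63
tool_pos: [641.1, -170.5, 184.1]
orientation: [[-0.209, 0.843, 0.495], [0.961, 0.271, -0.055], [-0.181, 0.464, -0.867]]
wrist_force: [-8.1, -7.4, 1.4]
finger_gap: 9.0
finger_force: 59.8
```

```bash
python3 -c "
from plan import *
st()"
```

```text
t 26.63 seat xyz [ 61.  -64.8  20.1] wing -1.201 z.n 1.0 Mn -0.053 F [-5.6 -8.3  4.8] gap 9.0 ff 59.8 q [-0.45  0.24 -0.52  0.31  0.17  0.9 ]
```

Request:
drive_tool(
  steps=[
    [[0.0001, 0, -0.0001, 0.025, -0.0025, -0.043, 1], [0.0001, 0, -0.0002, 0.05, -0.0055, -0.087, 1], [0.0001, 0, -0.0002, 0.05, -0.0055, -0.087, 1]],
  ],
)

```text
clock: 26.88
tool_pos: [641.0, -170.6, 183.8]
orientation: [[-0.123, 0.86, 0.495], [0.983, 0.173, -0.055], [-0.133, 0.48, -0.867]]
wrist_force: [-10.4, -7.0, 2.6]
finger_gap: 9.1
finger_force: 60.0
```

```bash
python3 -c "
from plan import *
st()"
```

```text
t 26.88 seat xyz [ 60.8 -64.8  19.9] wing -1.302 z.n 1.0 Mn -0.06 F [-7.  -8.1  7. ] gap 9.1 ff 60.0 q [-0.45  0.24 -0.52  0.31  0.17  1.  ]
```

Request:
drive_tool(
  steps=[
    [[0.0001, 0, -0.0001, 0.025, -0.0025, -0.043, 1], [0.0001, 0, -0.0002, 0.05, -0.0055, -0.087, 1], [0.0001, 0, -0.0002, 0.05, -0.0055, -0.087, 1]],
  ],
)

```text
clock: 27.13
tool_pos: [640.9, -170.6, 183.7]
orientation: [[-0.037, 0.868, 0.495], [0.996, 0.074, -0.055], [-0.085, 0.491, -0.867]]
wrist_force: [-12.2, -8.5, 4.5]
finger_gap: 9.2
finger_force: 61.4
```

```bash
python3 -c "
from plan import *
st()"
```

```text
t 27.13 seat xyz [ 60.6 -64.9  19.8] wing -1.402 z.n 1.0 Mn 0.788 F [-7.5 -9.8  9.5] gap 9.2 ff 61.4 q [-0.45  0.24 -0.52  0.31  0.17  1.1 ]
```

C is at its stop (0.79 N m), so all four are home. I release and retreat.

Request:
drive_tool(
  steps=[
    [[0, 0, 0, 0, 0, 0, -0.3], [0, 0, 0, 0, 0, 0, -0.3], [0, 0, 0, 0, 0, 0, -0.3], [-0.01, 0.001, 0.017, 0, 0, 0, -0.3], [-0.02, 0.002, 0.035, 0, 0, 0, -0.3], [-0.03, 0.0033, 0.052, 0, 0, 0, -0.3], [-0.05, 0.005, 0.08, 0, 0, 0, -0.3], [-0.065, 0.007, 0.11, 0, 0, 0, -0.3], [-0.08, 0.008, 0.14, 0, 0, 0, -0.3], [-0.08, 0.008, 0.14, 0, 0, 0, -0.3], [-0.08, 0.008, 0.14, 0, 0, 0, -0.3]],
  ],
)

```text
clock: 28.05
tool_pos: [563.4, -160.7, 326.0]
orientation: [[-0.043, 0.864, 0.501], [0.995, 0.079, -0.052], [-0.085, 0.497, -0.864]]
wrist_force: [0.1, -0.3, -0.8]
finger_gap: 55.5
finger_force: 0.0
```

```bash
python3 -c "
from plan import *
st();cv2.imwrite('pics/end.png',arm.read_camera('side')[:,:,::-1])
for t in ['bust','tin','oiler','angle','cover']:print(t,[np.round(m['xyz']).tolist() for m in arm.mark_of(t,'side')[:1]])"
```

```text
t 28.05 seat xyz [ 64.1 -63.5 182.2] wing -1.397 z.n 1.0 Mn -0.008 F [-0.3 -0.3 -0.7] gap 55.5 ff 0.0 q [-0.52 -0.03 -0.43  0.68  0.2   1.04]
bust [[660.0, 97.0, 2.0]]
tin [[507.0, 138.0, 1.0]]
oiler [[450.0, -285.0, -1.0]]
angle [[593.0, -313.0, -1.0]]
cover [[600.0, -102.0, 135.0]]
```

View pics/end.png

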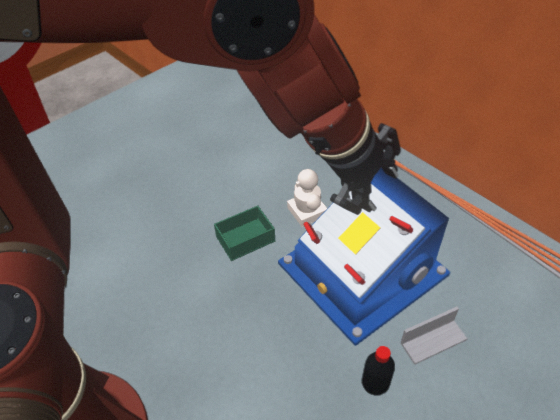

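The gripper is clear of the case. Wings A (311,232), C (401,224) and D (354,273) are turned home, B is hidden behind the gripper, and the bystanders stand where they were. I hand in.

```bash
python3 -c "
from rig import arm
print(arm.hand_in())"
```

```text
the job is handed in; nothing more can be done
None
```

I turned all four wing screws crosswise in two rounds to a felt stop (D, B, A, C; moments 0.8–1.6 N m), left the bystanders where they stood, backed the gripper clear, and handed in at about 28 s; no verdict was returned.

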